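Reverse the potter's wheel and switch it on

ROBOT

A 6-joint arm with a two-finger parallel gripper is mounted at the origin on the work surface. World frame = base frame: x ahead of the robot, y to its left, z up, the work surface at z = 0. Lengths are in m, angles in degrees, forces in N, time in s.
With the tool pointing down it reaches from about 0.275 to 0.875 m from the base axis. Payload 12.5 kg.
Tool frame: the origin (TCP) lies midway between the tips of the shut fingers; the grasp point (between the pads) lies 19 mm behind it (manip.grasp_offset is the distance from the TCP to the grasp point, in m); z points along the fingers, y is the line along which they close (so a half turn about z gives the same grasp; the last joint's range is limited). The gripper opens to 85 mm and grips with 20 to 120 N. Pads are 22 mm wide; open, the fingers measure 114 mm over their backs; the gripper's body (76 mm by 85 mm) begins 54 mm behind the grasp point. The pads swing forward as they close: fully open they stand 13 mm farther back than shut.
Start: joints at [-71.081, 20.094, 94.641, -0, 65.266, -4.847], TCP at [0.222, -0.503, 0.231] pointing down, gripper open.
Joint ranges: [-157.81, 157.81], [-45, 120.19], [0.68, 151.7], [-89.99, 269.99], [4.06, 180], [-164.3, 164.3]. Speed limits (degrees/s): [127.2, 127.2, 159.86, 180, 180, 180].

INTERFACE

Orientations are given as [roll, pitch, yaw] about the fixed x, y, z axes, in that order (R = Rz(yaw) Ry(pitch) Rx(roll)).
In Python, from cell import manip, fingers, planner, readout, get_image, order gives the robot as it stands. Calls block until the motion is done:
- manip.move_pose(position, orientation): joint-space move of the TCP to a pose.
- manip.move_linear(position, max_speed=0.15, frame=None, stop_force=None): straight line of the TCP; frame=None keeps the orientation; max_speed is the mean speed in m/s. With stop_force (N) it stops when the force on the tool has changed by that much, and returns True; else False.
- manip.set_joints(angles): joint-space move.
- fingers.gripper_to(opening, effort=None): finger opening in m; effort is the grip in N (None keeps the last); returns when the fingers have stopped.
- manip.hold(seconds).
- planner.solve_ik(position, orientation): joint angles nearest the present ones, or None.
- readout.get_obs(): the state.
- get_image(name): name is "scene" or "side" or "wrist"; returns a dict with "pixels" (384x512x3 uint8, red, green, blue), "z_map" (384x512 float32, m along the optical axis (not along the pixel's ray), 0 where there is no reading), "mtx" (3x3 intrinsics, pixels), "camera_from_world" (4x4, takes a point from world to camera coordinates). Camera axes: x right, y down, z forward; pixel columns grow to the right and rows downward; lengths in m; the calibration is good to about 2 mm. A picture is of the moment at which its call begins.
A pose or a line that the arm cannot do raises manip.Unreachable and nothing moves.
- order.job_done(): hands the job in; it is judged then, once.
The state is a dict: "t": time; "joint_positions": joint angles; "joint_vel": joint speeds; "effort": joint torques, N m; "ee_pos": TCP position; "tool_rot": TCP orientation; "contact_force": force on the tool from outside, world axes, zero at the start; "torque": the same for the moment, N m; "width": finger opening in m; "grip_force": force on a finger pad.
Only numpy, scipy, OpenCV 4.12 (cv2) and the standard library are available. Lean on these libraries where they do the work, as an engineer would, in place of code of your own. Each camera call takes 0.05 s, during which the arm holds its last target. There are 200 camera calls.

TASK

The next potter needs the wheel to turn the other way. With the potter's wheel still switched off, flip its direction switch over to the other side from where it is now; then flip the power switch on. Leave the speed knob at zero and do not disturb the clay block, stamp, bucket and tool standing around the wheel.

Things in the scene. Friction and masses are not known exactly. Their poses are not given: they have to be found in the camera images.
- wheel: Table-top potter's wheel, fixed on the bench. Origin: bench level under the control end; x runs lengthwise from the control end to the wheel head, y to the left, z up. Grey housing, x -90 to 420, y -180 to 180 mm. Level black control plate 150 mm up, x -75 to 35, y -155 to 155 mm; three controls in a row along y at x = -20 mm. Splash pan 336 mm across at x = 245 mm, rim 196 mm up.
- direction_base (a point): Point on the plate's face on the axis of the direction switch, a round steel bat toggle (wheel y = 15 mm, middle of the row), a turning arrow 36 mm to either side. Axes as the wheel's. Bat 8 mm thick at the foot, 12 mm near the end, pivot 4 mm and upright end 40 mm above the plate. About 5 N sideways at the tip starts it. Only flat plate within 75 mm along y, 50 mm along x.
- direction_tip (a point): The end of the direction switch's bat, on its centre line, 36 mm from its pivot. It moves 25 mm from one side to the other.
- direction (a joint): Angle of the direction switch: 0 upright, +0.35 (rad) leaning fully left (wheel +y), -0.35 leaning fully right (-y). It starts fully over on either side. An over-centre spring snaps it to the stop on whichever side of 0 it leans.
- power_base (a point): Point on the plate's face on the axis of the power switch, a flat steel paddle toggle at the right end of the row (wheel y = -95 mm), a white dot 36 mm beyond it on its on side. Axes as the wheel's. Paddle 20 mm wide along y, 8 mm thick, pivot 4 mm and upright end 40 mm above the plate. About 5 N along x at the tip starts it. Nothing rises within 75 mm along y or 80 mm along x.
- power_tip (a point): The end of the power switch's paddle, on its centre line, 36 mm from its pivot. It moves 25 mm from off to on.
- power (a joint): Angle of the power switch: -0.35 (rad) off, leaning to wheel -x, away from the wheel head; +0.35 on, leaning to wheel +x, towards the wheel head. It starts off. An over-centre spring snaps it to the stop on whichever side of 0 it leans.
- speed_base (a point): The point on the face of the control plate on the axis of the speed knob: a round black knob 42 mm across its skirt and 21 mm high, at the left-hand end (+y) of the row. Axes as the wheel's.
- speed (a joint): Angle of the speed knob, 0 at zero speed, growing clockwise as seen from above. It starts at 0 and stays where it is turned to.
- clay_block: Loose block of brown clay, 250 x 85 mm and 120 mm high, standing on the bench to the right of the wheel, its long side roughly along the wheel's x. Origin: centre of its underside.
- stamp: Loose brass stamp, a 66 mm square plate with an upright wooden handle, 88 mm high over all, standing on top of the clay block. Origin: centre of its underside.
- bucket: Loose orange bucket, 200 mm across its rim, 130 mm high, standing on the bench to the left of the wheel. Origin: centre of its underside.
- loop_tool: Loose trimming tool with a wooden handle 16 mm thick and a wire loop, 175 mm long, lying on the bench to the left of the control end. Origin: on the bench under the middle of the handle.

How it is judged (in metres and radians):
On the way, in this order (a step that is already met when the one before it is completed fails the run):
1. the direction switch lies over on the other side from where it started, with the power still off (distance of direction_tip from where it was at the start of the episode above 0.018 m and (value of joint direction above 0.2 rad or value of joint direction below -0.2 rad) and value of joint power below -0.2 rad), for 0.2 s.
2. the power switch lies over on the on side (value of joint power above 0.2 rad), for 0.2 s.
At the end, for the whole second after the job is handed in: the direction switch lies over on the other side from where it started (more than 0.2 rad from upright), the power switch lies over on the on side (more than 0.2 rad), and the speed knob is within 0.2 rad of zero (distance of direction_tip from where it was at the start of the episode above 0.018 m and (value of joint direction above 0.2 rad or value of joint direction below -0.2 rad) and value of joint power above 0.2 rad and value of joint speed below 0.2 rad); the robot touches nothing.
It fails at once if the speed knob is turned up by more than 0.2 rad (value of joint speed above 0.2 rad).
It fails at once if the clay block, stamp, bucket or loop tool is moved by more than 30 mm (distance of any of clay_block, stamp, bucket, loop_tool from where it was at the start of the episode above 0.03 m).
It also fails if it takes over 32 s, if anything falls off the work surface, if the arm or the gripper's body presses on something with over 40 N, if the wrist force passes 120 N, or if a joint passes its speed limit or range.

## Working session

There is one attempt and no reset: what is moved stays moved. The work goes in short steps, each a Python script; the robot and the scene stay as the last script left them, time stands still between calls to the robot, and variables do not carry over. Pictures are saved under pics/ and viewed, at most 10 in all, crops included, and the job is handed in when it is done.

```bash
mkdir -p pics; ls; cat > h.py <<'E'
import numpy as np, cv2
from cell import manip, fingers, planner, readout, get_image, order
def snap(name,fn=None):
    im=get_image(name)
    if fn: cv2.imwrite('pics/'+fn,im['pixels'][...,::-1])
    return im
def cloud(im):
    z=im['z_map'].astype(float);h,w=z.shape
    u,v=np.meshgrid(np.arange(w),np.arange(h))
    K=im['mtx'];T=np.linalg.inv(im['camera_from_world'])
    p=np.stack([(u-K[0,2])/K[0,0]*z,(v-K[1,2])/K[1,1]*z,z],-1)
    P=p@T[:3,:3].T+T[:3,3]; P[z==0]=np.nan
    return P
E
python3 - <<'E'
from h import *
a=snap('scene');b=snap('side')
cv2.imwrite('pics/a.png',a['pixels'][...,::-1]);cv2.imwrite('pics/b.png',b['pixels'][...,::-1])
np.savez('ab.npz',A=cloud(a),B=cloud(b),a=a['pixels'],b=b['pixels'])
for im in(a,b): print(np.linalg.inv(im['camera_from_world']).round(3),im['mtx'])
print(readout.get_obs()['t'])
E
```

```text
pics
[[ 0.216  0.817 -0.535  1.217]
 [ 0.976 -0.178  0.123 -0.058]
 [ 0.006 -0.549 -0.836  1.073]
 [ 0.     0.     0.     1.   ]] [[428.85909131   0.         261.61170279]
 [  0.         428.85909131 182.01801528]
 [  0.           0.           1.        ]]
[[-0.848 -0.292  0.442 -0.106]
 [-0.529  0.429 -0.732  1.218]
 [ 0.024 -0.855 -0.519  0.968]
 [ 0.     0.     0.     1.   ]] [[495.48751947   0.         258.14346241]
 [  0.         495.48751947 188.53961135]
 [  0.           0.           1.        ]]
0.1
```

View pics/a.png

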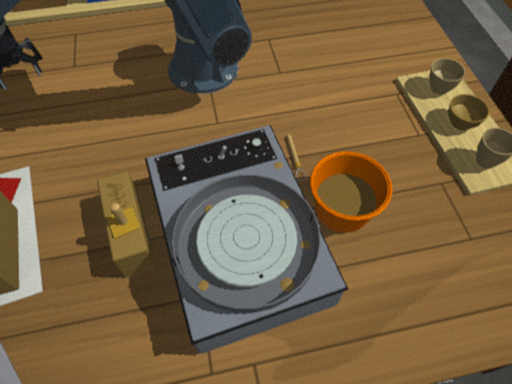

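View pics/b.png

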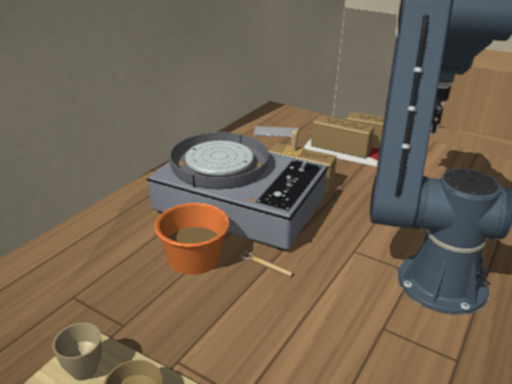

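The scene view shows the control plate at about (158–278, 130–188): power paddle near (180,160), direction bat near (222,152), knob near (256,142). The wheel head faces away from the robot.

```bash
cat > loc.py <<'E'
from h import *
d=np.load('ab.npz');A=d['A'];a=d['a']
m=(a.max(-1)<60).astype(np.uint8); m[:125]=0;m[192:]=0;m[:,:145]=0;m[:,290:]=0
z=A[...,2]; m&=(abs(z-.15)<.02).astype(np.uint8)
m=cv2.morphologyEx(m,cv2.MORPH_CLOSE,np.ones((9,9)))
n,l,s,_=cv2.connectedComponentsWithStats(m);k=1+s[1:,4].argmax();mm=l==k
print(s[k],np.nanmedian(z[mm]))
P=A[mm];r=cv2.minAreaRect(P[:,:2].astype(np.float32)*1000);print(r)
c=np.array(r[0])/1000
bx=cv2.boxPoints(r)/1000
e=[bx[1]-bx[0],bx[2]-bx[1]];e=max(e,key=np.linalg.norm);e/=np.linalg.norm(e)
if e[1]<0:e=-e
ey=e;ex=np.array([e[1],-e[0]])
print('yaw',np.degrees(np.arctan2(ex[1],ex[0])))
O=c+.02*ex
np.savez('w.npz',O=O,ex=ex,ey=ey)
print('O',O)
# tall points above plate, wheel frame
W=np.stack([(A[...,:2]-O)@ex,(A[...,:2]-O)@ey],-1)
for nm,Y in(('pow',-.095),('dir',.015),('knob',.1)):
    q=(abs(W[...,0]+.02)<.045)&(abs(W[...,1]-Y)<.035)&(z>.172)
    w=np.c_[W[q],z[q]]; t=w[w[:,2]>np.percentile(w[:,2],60)] if len(w) else w
    print(nm,len(w),w.mean(0).round(3),t.mean(0).round(3),w[:,2].max())
q=(z>.02)&(np.hypot(W[...,0],W[...,1])<.4)
cv2.imwrite('pics/a2.png',cv2.resize(a[120:200,140:300,::-1],None,fx=4.5,fy=4.5,interpolation=cv2.INTER_CUBIC))
E
python3 loc.py
```

```text
[ 146  131  130   61 4004] 0.14914733357828125
((525.1442260742188, -38.233612060546875), (116.90495300292969, 335.4378356933594), 4.782382488250732)
yaw 4.7823825
O [ 0.5450746  -0.03656618]
pow 54 [-0.023 -0.082  0.181] [-0.025 -0.083  0.186] 0.1883214563712282
dir 26 [-0.018  0.035  0.182] [-0.019  0.038  0.187] 0.18774097703815684
knob 10 [-0.018  0.125  0.173] [-0.016  0.128  0.174] 0.17417856234676432
```

View pics/a2.png

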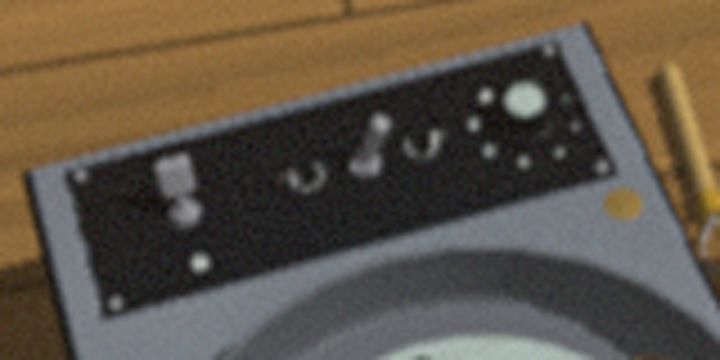

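The enlarged crop shows the power paddle foot at (185,212) with its dot at (200,262). The direction bat's foot is at (368,165) and its tip at (380,122), leaning to image right, which is wheel +y. The four plate screws are at (80,175), (550,50), (603,167) and (115,302). I'll refine the pose from those and then move to look closer.

```bash
cat >> h.py <<'E'
def ray(im,u,v,z):
    K=im['mtx'];T=np.linalg.inv(im['camera_from_world'])
    d=T[:3,:3]@[(u-K[0,2])/K[0,0],(v-K[1,2])/K[1,1],1]
    return T[:3,3]+d*(z-T[2,3])/d[2]
E
python3 - <<'E'
from h import *
im=snap('scene')
px=np.array([(80,175),(550,50),(603,167),(115,302),(185,212),(200,262),(368,165),(307,178),(425,145)])/4.5-.4+[140,120]
R=np.array([ray(im,u,v,.151)[:2] for u,v in px])
c=R[:4].mean(0); ey=(R[1]+R[2]-R[0]-R[3]); ey/=np.linalg.norm(ey);ex=np.array([ey[1],-ey[0]])
O=c+.02*ex
np.savez('w.npz',O=O,ex=ex,ey=ey)
print('O',O,'yaw',np.degrees(np.arctan2(ex[1],ex[0])))
print(np.c_[(R-O)@ex,(R-O)@ey].round(4))
yaw=np.degrees(np.arctan2(ex[1],ex[0]))
# overhead look
p=O-.05*ex-.03*ey
for y in (0,90,-90,180):
    print(y,planner.solve_ik([*p,.42],[180,0,yaw+y]))
print(readout.get_obs()['tool_rot'])
E
```

```text
O [ 0.54386388 -0.02266708] yaw 6.7215396672618635
[[-0.0673 -0.1476]
 [-0.0678  0.1473]
 [ 0.0278  0.1473]
 [ 0.0273 -0.147 ]
 [-0.0209 -0.0951]
 [ 0.0163 -0.0951]
 [-0.019   0.0156]
 [-0.0216 -0.0212]
 [-0.0223  0.0521]]
0 [-1.20065725e+01  7.42646811e+00  8.47125659e+01 -2.54444375e-14
  8.78609660e+01  7.12718879e+01]
90 [-12.00657246   7.42646811  84.71256589   0.          87.860966
 -18.72811213]
-90 [-1.20065725e+01  7.42646811e+00  8.47125659e+01 -2.54444375e-14
  8.78609660e+01  1.61271888e+02]
180 [ -12.00657246    7.42646811   84.71256589    0.           87.860966
 -108.72811213]
[-1.79950124e+02 -4.19846124e-03  2.37673658e+01]
```

Paddle foot, dot, bat foot and arrows all match the nominal layout to within about 2 mm. I'll flip direction by pushing from +y towards -y.

```bash
cat >> h.py <<'E'
def wp(x,y,z):
    w=np.load('w.npz');return [*(w['O']+x*w['ex']+y*w['ey']),z]
YAW=6.72
E
python3 - <<'E'
from h import *
p=readout.get_obs()['ee_pos']
manip.move_linear([p[0],p[1],.33])
fingers.gripper_to(0)
manip.move_pose(wp(-.02,.058,.30),[180,0,YAW+90])
print(manip.move_linear(wp(-.02,.058,.171),.08,stop_force=8))
o=readout.get_obs();print(o['t'],o['ee_pos'],o['contact_force'])
print(manip.move_linear(wp(-.02,.022,.171),.03,stop_force=25))
o=readout.get_obs();print(o['t'],o['ee_pos'],o['contact_force'])
manip.move_linear(wp(-.02,.045,.171),.08)
manip.move_linear(wp(-.02,.045,.30),.12)
snap('wrist','w1.png');a=snap('scene')
cv2.imwrite('pics/a3.png',cv2.resize(a['pixels'][120:200,140:300,::-1],None,fx=4.5,fy=4.5))
print(readout.get_obs()['t'])
E
```

```text
False
5.675 [0.51741521 0.03261198 0.17138392] [-0.58207073 -0.35977972  0.50187311]
False
7.025 [ 0.52118027 -0.0019892   0.17083388] [-4.15818040e-01  1.04642787e+01  1.02833654e-02]
8.7833
```

View pics/w1.png

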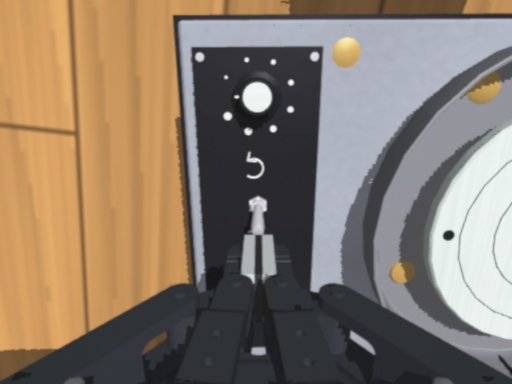

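The wrist view shows the bat's foot at (258,203), with the bat running away from the knob towards the fingers at (258,235). It now leans right, so direction is flipped. Next is the power paddle.

```bash
python3 - <<'E'
from h import *
manip.move_linear(wp(-.078,-.095,.30),.15)
print(manip.move_linear(wp(-.078,-.095,.172),.1,stop_force=8))
print(manip.move_linear(wp(-.029,-.095,.172),.03,stop_force=22))
o=readout.get_obs();w=np.load('w.npz');print(o['t'],(o['ee_pos'][:2]-w['O'])@w['ex'],o['contact_force'])
manip.move_linear(wp(-.06,-.095,.172),.08)
manip.move_linear(wp(-.06,-.095,.28),.12)
manip.move_linear(wp(-.13,-.04,.33),.12)
snap('wrist','w2.png')
a=snap('scene')
cv2.imwrite('pics/a4.png',cv2.resize(a['pixels'][120:200,140:300,::-1],None,fx=4.5,fy=4.5))
print(readout.get_obs()['t'])
E
```

```text
False
False
13.1583 -0.029088997375967967 [ 0.20521194  0.43050993 -0.25264645]
15.8417
```

View pics/a4.png

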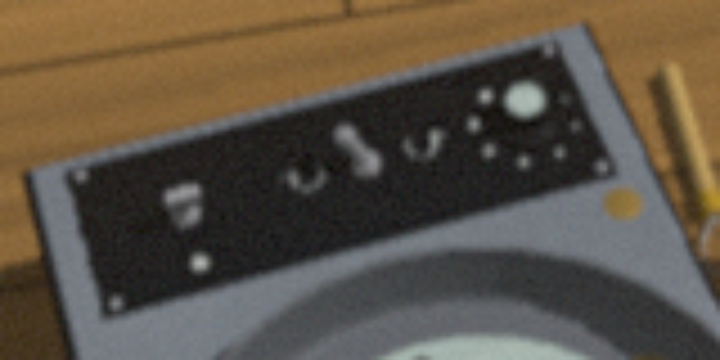

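View pics/w2.png

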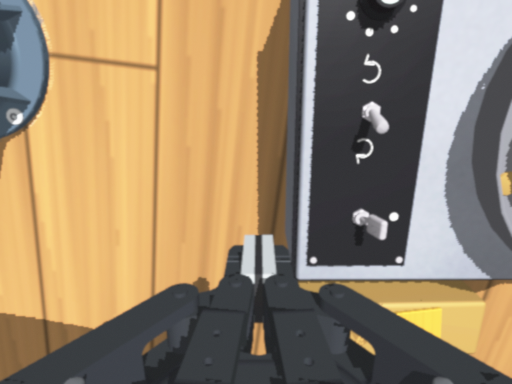

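The scene crop shows the bat tip at (345,132), left of its foot. The paddle top has moved to (183,190), towards the dot, and the wrist view agrees: foot at (360,217), end at (380,230). I'll confirm with depth before handing in.

```bash
python3 - <<'E'
from h import *
w=np.load('w.npz');A=cloud(snap('scene'));W=np.stack([(A[...,:2]-w['O'])@w['ex'],(A[...,:2]-w['O'])@w['ey']],-1);z=A[...,2]
B=np.load('ab.npz')['A'];V=np.stack([(B[...,:2]-w['O'])@w['ex'],(B[...,:2]-w['O'])@w['ey']],-1)
ok=True
for Y,i in((-.095,0),(.015,1)):
    r=[]
    for X,zz in((V,B[...,2]),(W,z)):
        q=(abs(X[...,0]+.02)<.04)&(abs(X[...,1]-Y)<.035)&(zz>.18)
        r.append(X[q][:,i].mean())
    print(r); ok&=abs(r[1]-r[0])>.014
if ok: print(order.job_done())
E
```

```text
[np.float64(-0.027493103058776492), np.float64(-0.005629722541022226)]
[np.float64(0.023822539406944655), np.float64(0.003024281927782553)]
the job is handed in; nothing more can be done
None
```

I flipped the direction switch from left to right with the power still off, then flipped the power switch on, and handed the job in; depth readings put both tips about 21 mm from where they started, and the arm stayed clear of the knob and loose items.

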